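# Clear and hold open the guard gate of a stirrer bay

### The job

A bottle lying on the bench blocks the gate of the guarded stirrer bay: roll it along the bench, without picking it up, over the low lip of the rubber bottle rest so that it settles in there. Then squeeze the gate's two catches fully together, first the one nearer the hinge and then the one nearer the grip post, take the gate by its grip post and swing it past its detent until it is wide open, almost at its stop. Finish while still holding it wide open by the post, so that a colleague can reach in (the gate springs back if let go), and leave everything else as it stands.

Things in the scene. Friction and masses are not known exactly. Their poses are not given: they have to be found in the camera images.
- bay: fixed aluminium guard bay with clear panels, 250 mm deep (x), 300 mm wide (y), a hotplate stirrer inside; origin on the bench under the middle of its front, x into the bay (away from the robot), y to the hinge side. The gate closes its front (x = 0): 12 mm thick, 30 to 140 mm above the bench, hinge at y = +110 mm, free end at -120 mm. A detent block 26 mm high lies at x -75 to 0, y 15 to 90 mm.
- header_top (a point): middle of the top face of the fixed header bar behind the gate, 145 mm above the bench; the bar is 300 mm long along the bay's y and 50 mm wide along x, and both catches stand on it. Their hooks reach forward over the gate at 152 to 160 mm above the bench, each in front of an upright stud on the gate.
- gate_hinge (a point): point on the gate's vertical hinge axis, 140 mm above the bench (the height of the gate's top edge). The gate cannot open until both catches are squeezed.
- gate (a joint): gate angle in rad, 0 shut, 1.4 at its open stop. It opens towards the robot: from above, the free end swings clockwise from the bay's -y to its -x. A spring pulls it shut (0.3 N m at 0, 0.8 N m at 1.4 rad) and a ball detent resists at about 0.4 to 0.75 rad (2 N m in all at worst, 10 N at the post). Let go, it springs back to the detent or shut.
- grip_post: round upright aluminium post, 16 mm diameter, 57 mm tall, on the gate's top edge 205 mm from the hinge axis; origin at its foot, 140 mm above the bench, its top at 197 mm. It is a sleeve that spins on its own axis, so a grip need not turn with the gate.
- grip_post_mid (a point): point on the post's axis to take hold of, 178 mm above the bench.
- catch_hinge (a joint): catch nearer the hinge: travel in m of its sliding tab, 0 locked, 0.013 fully squeezed. The tab slides along the bay's +y to a fixed post, takes about 6 N, stays where left; the gate is freed after about 7 mm. Tab and post are upright lugs 8 mm thick (y), 18 mm wide (x), 145 to 185 mm above the bench; 40 mm over both when locked, 27 mm squeezed.
- catch_free (a joint): the catch nearer the gate's free end and grip post, of the same make and values, 90 mm from the other. Only the tab of a catch moves, not its post: so the fingers are best centred where the squeezed pair will be, 6.5 mm nearer the fixed post than the middle of the locked pair.
- catch_hinge_tab (a point): centre of the sliding tab (moves with it) of the catch nearer the hinge, 170 mm above the bench.
- catch_hinge_post (a point): centre of the fixed post of that catch, 170 mm above the bench; 32 mm from the tab's centre when locked, 19 mm when squeezed.
- catch_free_tab (a point): centre of the sliding tab of the catch nearer the grip post, as above.
- catch_free_post (a point): centre of the fixed post of that catch, as above.
- bottle: closed amber glass bottle of about 280 g lying on its side; body 66 mm diameter and 90 mm long, white cap (32 mm diameter) at its -x end, 76 mm from the origin at its far side. Origin at the middle of the body on its axis (33 mm above the bench), x along the axis. It lies in front of the gate and rolls freely across its axis; y and z turn as it rolls.
- rest: black rubber bottle rest fixed on the bench beyond the gate's swing; origin on the bench where the middle of the parked bottle belongs, x along its axis, y towards the bottle's start. Two rails 130 mm long (x): a lip 3 mm high at y = 20 to 26 mm, to be rolled over (2 to 10 N, as the fingers rub), and a stop 20 mm high at y = -36 to -46 mm; between them the bottle lies on the bench with a few mm of play.
- tube_rack: bystander: white rack of capped tubes, 80 x 140 x 82 mm, origin under its middle.
- flask: bystander: stoppered conical flask, 76 mm wide, 105 mm tall, origin under its middle.
- jar: bystander: amber screw jar, 52 mm diameter, 70 mm tall, origin under its middle.
- wash_bottle: bystander: white plastic bottle, 64 mm diameter, 150 mm tall, origin under its middle.
- reagent: bystander: clear capped bottle standing upright, 68 mm diameter, 130 mm tall, origin under its middle.
- dish: bystander: small glass dish, 60 mm diameter, 14 mm high, between the bottle rest and the bay, origin under its middle.
- timer: bystander: small flat bench timer, 50 x 60 x 21 mm, origin under its middle.
Not all that is in view belongs to the job. Leave any green look-alike of the bottle alone.

How it is judged:
By the outcome, as a careful person would: the job done as asked, in the order asked, and still so for the second after the job is handed in, while the arm keeps its last pose, push and grip.
It also fails if it takes over 70 s, if anything falls off the work surface, if the arm or the gripper's body presses on something with over 40 N, if the wrist force passes 120 N, or if a joint passes its speed limit or range.

### The arm

A 6-joint arm with a two-finger parallel gripper is mounted at the origin on the work surface. World frame = base frame: x ahead of the robot, y to its left, z up, the work surface at z = 0. Lengths are in m, angles in rad, forces in N, time in s.
With the tool pointing down it reaches from about 0.35 to 0.975 m from the base axis. Payload 4.9 kg.
Tool frame: the origin (TCP) lies midway between the tips of the shut fingers; the grasp point (between the pads) lies 19 mm behind it; z points along the fingers, y is the direction in which the jaws open and shut (so a half turn about z gives the same grasp; the last joint's range is limited). The gripper opens to 85 mm and grips with 20 to 120 N. Pads are 22 mm wide; open, the fingers measure 114 mm over their backs; the gripper's body (76 mm by 85 mm) begins 54 mm behind the grasp point. The pads swing forward as they close: fully open they stand 13 mm farther back than shut.
Start: joints at [1.223, 0.053, 1.613, -0, 1.476, -0.119], TCP at [0.142, 0.609, 0.194] pointing down, gripper open.
Joint ranges: [-3.01, 3.01], [-1.01, 2.22], [0.06, 2.58], [-1.02, 4.17], [0.09, 2.62], [-3.14, 3.14]. Speed limits (rad/s): [2.57, 2.57, 3.14, 3.14, 3.14, 3.14].

### API

Orientations are given as a unit quaternion [w, x, y, z].
In Python, from plant import manip, cams gives the robot as it stands.
- The arm moves only by the tool jog_arm, never from a script. Its argument "targets" is a list of rows, each a list of 4 numbers: the shift along the tool's x, y, z in m, then the turn about the tool's z in degrees. A call has 1 to 5 rows; each row is the pose to reach, as a shift and turn from the pose commanded when the call began, along the tool's axes at that moment; what a row does not reach only later rows make up. A row lasts 1/12 s, in which the tool goes at most 41.7 mm and 7.16 degrees, less where a joint would pass 70% of its speed; a pose out of reach is approached as far as the arm can. A call with a gripper value outside its range is refused whole. "fingers" is the opening, from 0 (shut) to 1 (fully open), set as the call begins (left out, the last holds). The fingers move at their own pace and stop on an object; the grip force is fixed at half the most. Time passes only in rows, so rows that repeat a pose let the fingers close. It gives the time, the measured TCP pose, the force and the opening at its end, in the units of the state.
- manip.state(): the state, without advancing time (a new reading comes with each control period).
- cams.grab_frame(name): name is "scene" or "top" or "wrist"; returns the picture (384x512x3 uint8, red, green, blue); there is no depth.
- cams.get_calibration(name): a dict with "camera_matrix" (3x3 intrinsics, pixels), "distortion" ([k1, k2, p1, p2, k3] as OpenCV has them; the pictures are not rectified), "cam_to_world" (4x4, takes a point from camera to world coordinates). Camera axes: x right, y up, looking along -z (the intrinsics and any distortion apply to the point x, -y, -z); pixel columns grow to the right and rows downward; lengths in m; the calibration is good to about 2 mm. A picture is of the moment at which its call begins: read the wrist's pose just before it. get_calibration takes no time and is no camera call; for the wrist camera it gives the pose at the moment of the call.
- manip.job_done(): hands the job in, once; it reports no verdict.
The state is a dict: "time": time; "joint_pos": joint angles; "joint_vel": joint speeds; "joint_efforts": joint torques, N m; "tool_pos": TCP position; "tool_rot": TCP orientation; "contact_force": force on the tool from outside, world axes, zero at the start; "ft_torque": the same for the moment, N m; "gripper_width": opening from 0.0 (shut) to 1.0 (fully open).
Only numpy, scipy, OpenCV 4.12 (cv2) and the standard library are available. Lean on these libraries where they do the work, as an engineer would, in place of code of your own. Each camera call takes 0.05 s, during which the arm holds its last target. There are 200 camera calls.

## Working session

There is one attempt and no reset: what is moved stays moved. The work goes in short steps, Python scripts to look and compute and a tool call to move; the robot and the scene stay as the last step left them, time stands still between calls to the robot, and variables do not carry over. Pictures are saved under pics/ and viewed, about 8 in all and at most 12, crops included, and the job is handed in when it is done.

Besides the shell and the picture viewer there is one more tool, called after "Call:" by a JSON object that holds its "fn" and its "kwargs". jog_arm: Moves the arm, as the interface text tells. Its arguments: {"type":"object","properties":{"targets":{"type":"array"},"fingers":{"type":"number"}},"required":["targets"]}

```bash
mkdir -p pics; ls
cat > h.py <<'E'
import numpy as np, cv2
from plant import manip, cams
def shot(n,f):
    c=cams.get_calibration(n); im=cams.grab_frame(n); cv2.imwrite('pics/'+f+'.png',im[:,:,::-1]); np.savez('pics/'+f+'.npz',K=c['camera_matrix'],d=c['distortion'],T=c['cam_to_world']); return im
def ray(f,uv):
    z=np.load('pics/'+f+'.npz'); p=cv2.undistortPoints(np.array([[uv]],float),np.array(z['K']),np.array(z['d']))[0,0]
    T=z['T']; d=T[:3,:3]@np.array([p[0],-p[1],-1.]); return T[:3,3],d
def at(f,uv,h):
    o,d=ray(f,uv); return np.round(o+d*(h-o[2])/d[2],4)
def proj(f,P):
    z=np.load('pics/'+f+'.npz'); T=z['T']; q=(np.atleast_2d(P)-T[:3,3])@T[:3,:3]; q=q*[1,-1,-1]
    return np.round(cv2.projectPoints(q,np.zeros(3),np.zeros(3),np.array(z['K']),np.array(z['d']))[0][:,0],1)
E
python3 - <<'E'
from h import *
for n in('scene','top'):
    shot(n,n+'0'); z=np.load(f'pics/{n}0.npz'); print(np.round(z['T'],3),z['K'][0])
a,b=[cv2.imread(f'pics/{n}0.png') for n in('scene','top')]
for n,i in(('s',a),('t',b)): cv2.imwrite(f'pics/{n}0b.png',cv2.resize(i,(800,600),interpolation=2))
print(manip.state())
E
```

```text
pics
[[ 0.874 -0.282  0.397  0.959]
 [ 0.487  0.489 -0.724 -0.702]
 [ 0.011  0.826  0.564  0.679]
 [ 0.     0.     0.     1.   ]] [369.22350541   0.         255.85555329]
[[-0.026  0.984 -0.176  0.373]
 [-1.    -0.023  0.02   0.019]
 [ 0.016  0.177  0.984  1.027]
 [ 0.     0.     0.     1.   ]] [389.67879622   0.         250.78216973]
{'time': 0.1, 'joint_pos': array([ 1.22297182e+00,  5.33215485e-02,  1.61416896e+00, -1.27708622e-05,
        1.47601370e+00, -1.18990087e-01]), 'joint_vel': array([ 0.00070114, -0.00216351, -0.00484221, -0.00037459, -0.00196465,
       -0.00177041]), 'joint_efforts': array([ 1.12782753e-03, -3.94909823e+01, -3.71360672e+01, -2.48477113e-05,
        3.85707506e-03, -6.87519076e-06]), 'tool_pos': array([0.14155318, 0.60809853, 0.19315967]), 'tool_rot': array([-2.14881640e-04,  1.14167072e-01,  9.93461104e-01, -9.31331150e-04]), 'contact_force': array([-0.20138946,  1.51425304,  0.23101925]), 'ft_torque': array([ 0.04697896, -0.04827932,  0.00459978]), 'gripper_width': 1.000290457995044}
```

View pics/s0b.png

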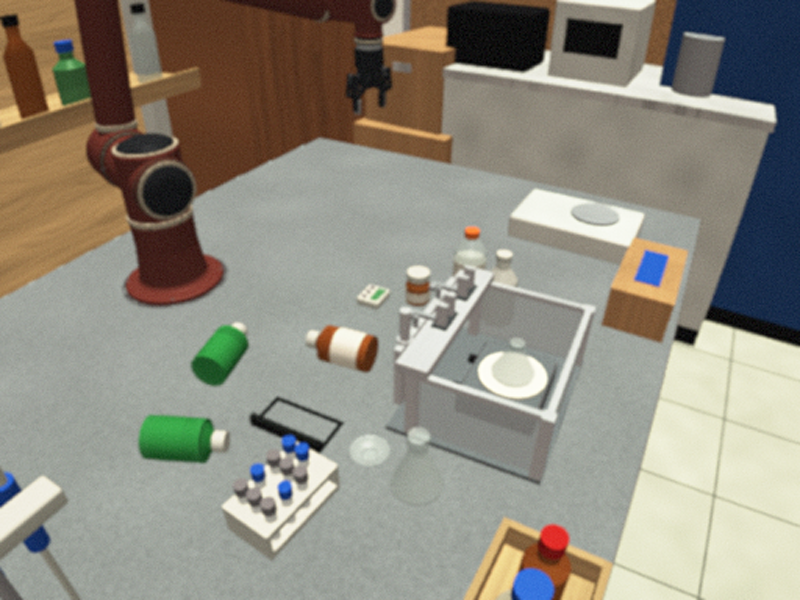

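View pics/t0b.png

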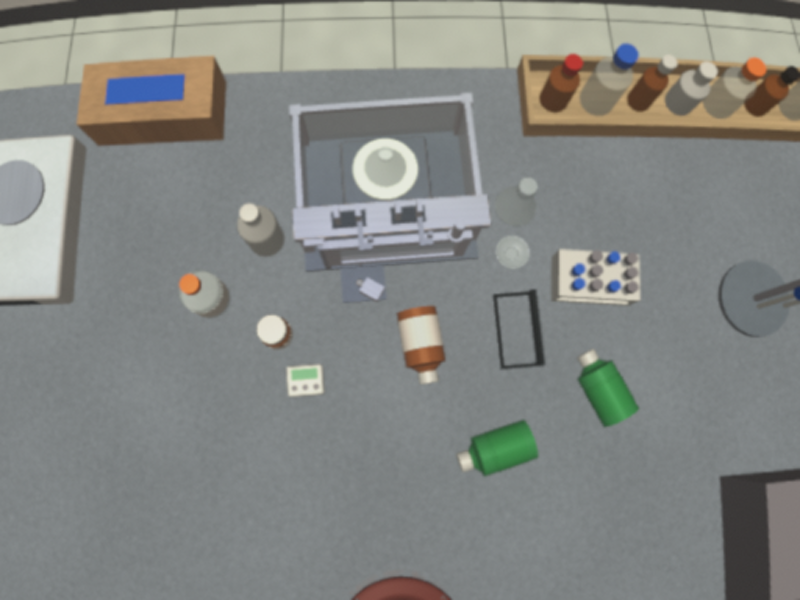

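The amber bottle with the white label (top view, 421,338 in the 800-px image) is the one meant. The two at (608,392) and (505,448) are green look-alikes. The black rest is at (519,330). I'll enlarge that area.

Run:
```python
from h import *
b=cv2.imread('pics/top0.png')
cv2.imwrite('pics/tc.png',cv2.resize(b[115:255,180:365],None,fx=4.2,fy=4.2,interpolation=2))
```

```text
(no output)
```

View pics/tc.png

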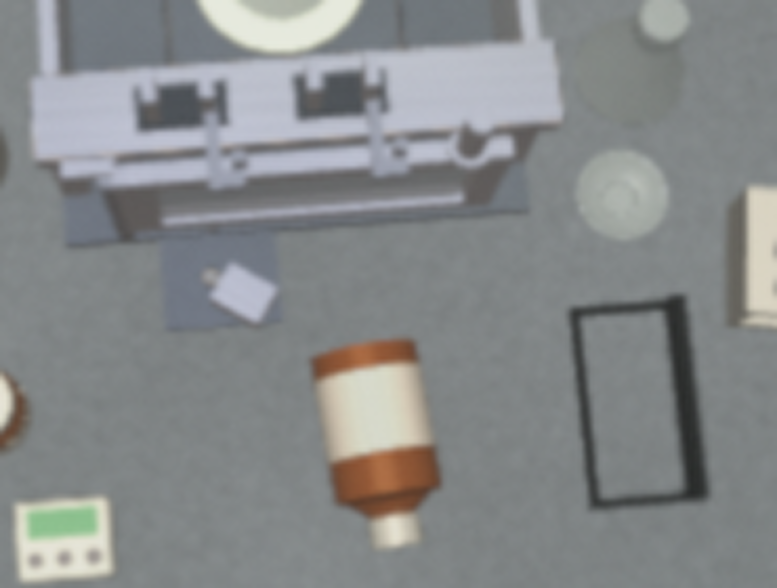

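Run:
```python
from h import *
def p(u,v,h): return at('top0',(180+(u-1.6)/4.2,115+(v-1.6)/4.2),h)
H=[p(*q,.145) for q in((34,158),(33,82),(556,40),(560,118))]; print('hdr',H,'mean',np.mean(H,0))
l=(H[0]+H[1])/2;r=(H[3]+H[2])/2; d=l-r; print('len',np.linalg.norm(d),'yaw of bay y',np.degrees(np.arctan2(d[1],d[0]))-90)
m=np.mean(H,0); y=d/np.linalg.norm(d); x=np.array([y[1],-y[0],0])
for n,q in dict(ftop=(474,132,.193),ffoot=(466,160,.14),hp=(144,102,.17),ht=(217,98,.17),fp=(306,82,.17),ft=(376,78,.17),hhook=(228,180,.16),fhook=(389,167,.16)).items():
    w=p(*q); print(n,w,'bay rel hdr',np.round([(w-m)@x,(w-m)@y],4))
R=[p(u,v,.003) for u,v in((573,311),(592,507))]; print('lip outer',R)
S=[p(u,v,.02) for u,v in((684,297),(706,497))]; print('stop outer top',S)
B=[p(u,v,.033) for u,v in((312,360),(415,343),(338,495),(440,485))];print('bottle',B)
print('cap',p(396,530,.033),'label mid',p(378,410,.066))
print('dish',p(622,195,.007),'timer',p(65,540,.02),'rack',p(745,190,.08),p(735,320,.08))
```

```text
hdr [array([0.6331, 0.1462, 0.145 ]), array([0.6778, 0.1471, 0.145 ]), array([ 0.6969, -0.1509,  0.145 ]), array([ 0.6503, -0.1503,  0.145 ])] mean [ 0.664525 -0.001975  0.145   ]
len 0.29780360138856615 yaw of bay y 3.4941258519435507
ftop [ 0.6281 -0.0945  0.193 ] bay rel hdr [-0.042  -0.0901]
ffoot [ 0.628  -0.0964  0.14  ] bay rel hdr [-0.0422 -0.092 ]
hp [0.656  0.0825 0.17  ] bay rel hdr [-0.0034  0.0848]
ht [0.6574 0.0425 0.17  ] bay rel hdr [-0.0044  0.0448]
fp [ 0.6655 -0.0065  0.17  ] bay rel hdr [ 0.0007 -0.0046]
ft [ 0.6671 -0.045   0.17  ] bay rel hdr [-0.0001 -0.0431]
hhook [0.6135 0.0375 0.16  ] bay rel hdr [-0.0485  0.0425]
fhook [ 0.619  -0.0511  0.16  ] bay rel hdr [-0.0484 -0.0463]
lip outer [array([ 0.5658, -0.1786,  0.003 ]), array([ 0.44  , -0.1839,  0.003 ])]
stop outer top [array([ 0.57  , -0.2471,  0.02  ]), array([ 0.4429, -0.2528,  0.02  ])]
bottle [array([ 0.5331, -0.0094,  0.033 ]), array([ 0.5422, -0.0733,  0.033 ]), array([ 0.4497, -0.0229,  0.033 ]), array([ 0.4541, -0.0853,  0.033 ])]
cap [ 0.4275 -0.0575  0.033 ] label mid [ 0.4969 -0.0468  0.066 ]
dish [ 0.6409 -0.2144  0.007 ] timer [0.4269 0.1446 0.02  ] rack [ 0.6236 -0.2738  0.08  ] [ 0.5436 -0.2614  0.08  ]
```

```bash
cat >> h.py <<'E'
from scipy.spatial.transform import Rotation as Ro
def pose():
    s=manip.state(); q=s['tool_rot']; R=Ro.from_quat([q[1],q[2],q[3],q[0]]).as_matrix(); return s,R
def to(P,head=None):
    s,R=pose(); h=np.degrees(np.arctan2(R[1,1],R[0,1])); print('t',round(s['time'],2),'tcp',np.round(s['tool_pos'],4),'head',round(h,1),'z',np.round(R[:,2],3),'F',np.round(s['contact_force'],1),'w',round(s['gripper_width'],3),'q',np.round(s['joint_pos'],2))
    print('delta tool',np.round(R.T@(np.array(P)-s['tool_pos']),4), 'turn',None if head is None else round(((h-head+180)%360)-180,1))
E
python3 -c "
from h import *
to([.484,.013,.193],8.4)"
```

```text
t 0.1 tcp [0.1416 0.6081 0.1932] head 76.9 z [-0.001 -0.002 -1.   ] F [-0.2  1.5  0.2] w 1.0 q [ 1.22  0.05  1.61 -0.    1.48 -0.12]
delta tool [-0.4685 -0.5019  0.001 ] turn 68.5
```

Call:
{"fn": "jog_arm", "kwargs": {"targets": [[-0.04,-0.035,0,0],[-0.075,-0.065,0,0],[-0.1,-0.09,0,0],[-0.12,-0.12,0,0],[-0.12,-0.125,0,0]], "fingers": 0.59}}

```text
time: 0.52
tool_pos: [0.2321, 0.4555, 0.1933]
tool_rot: [0.0, 0.116, 0.993, -0.002]
contact_force: [0.4, 0.7, 0.1]
gripper_width: 0.591
```

Call:
{"fn": "jog_arm", "kwargs": {"targets": [[-0.023,-0.025,0,7],[-0.046,-0.05,0,14],[-0.07,-0.075,0,21],[-0.093,-0.1,0,28],[-0.117,-0.125,0,34]]}}

```text
time: 0.93
tool_pos: [0.3159, 0.3102, 0.194]
tool_rot: [-0.0, 0.402, 0.916, -0.0]
contact_force: [-0.1, 0.2, -0.7]
gripper_width: 0.591
```

```bash
python3 -c "
from h import *
to([.484,.013,.193],8.4)"
```

```text
t 0.93 tcp [0.3159 0.3102 0.194 ] head 42.6 z [-0.  0. -1.] F [-0.1  0.2 -0.7] w 0.591 q [ 0.61 -0.41  2.02  0.    1.53 -0.14]
delta tool [-0.3325 -0.0775  0.0009] turn 34.2
```

Call:
{"fn": "jog_arm", "kwargs": {"targets": [[-0.034,-0.008,0,0],[-0.068,-0.016,0,0],[-0.102,-0.024,0,0],[-0.136,-0.032,0,0],[-0.166,-0.039,0,0]]}}

```text
time: 1.35
tool_pos: [0.4007, 0.1616, 0.1941]
tool_rot: [0.0, 0.4, 0.917, 0.0]
contact_force: [0.5, 0.9, -1.0]
gripper_width: 0.592
```

Call:
{"fn": "jog_arm", "kwargs": {"targets": [[-0.034,-0.008,0,7],[-0.068,-0.016,0,14],[-0.102,-0.024,0,21],[-0.136,-0.032,0,28],[-0.162,-0.038,0,34]]}}

```text
time: 1.77
tool_pos: [0.4834, 0.0166, 0.194]
tool_rot: [0.0, 0.653, 0.757, -0.0]
contact_force: [-0.2, 0.7, 0.4]
gripper_width: 0.591
```

Call:
{"fn": "jog_arm", "kwargs": {"targets": [[0,0,0,0]]}}

```text
time: 1.85
tool_pos: [0.4841, 0.0153, 0.1939]
tool_rot: [0.0, 0.653, 0.757, -0.001]
contact_force: [-0.3, -0.1, -0.2]
gripper_width: 0.587
```

```bash
python3 -c "
from h import *
to([.484,.013,.02],8.4)
i=shot('wrist','w1')
P=[[.4948,-.0477,.066],[.504,-.2055,0],[.484,.013,.02]]
print(proj('w1',P))
cv2.imwrite('pics/w1b.png',cv2.resize(i[:,:,::-1],(768,576)))"
```

```text
t 1.85 tcp [0.4841 0.0153 0.1939] head 8.5 z [-0.    -0.001 -1.   ] F [-0.3 -0.1 -0.2] w 0.587 q [-0.12 -0.29  1.93 -0.    1.5  -0.27]
delta tool [-0.002  -0.0003  0.1739] turn 0.1
[[251.7 225.8]
 [242.3 299.6]
 [250.2 164.3]]
```

View pics/w1b.png

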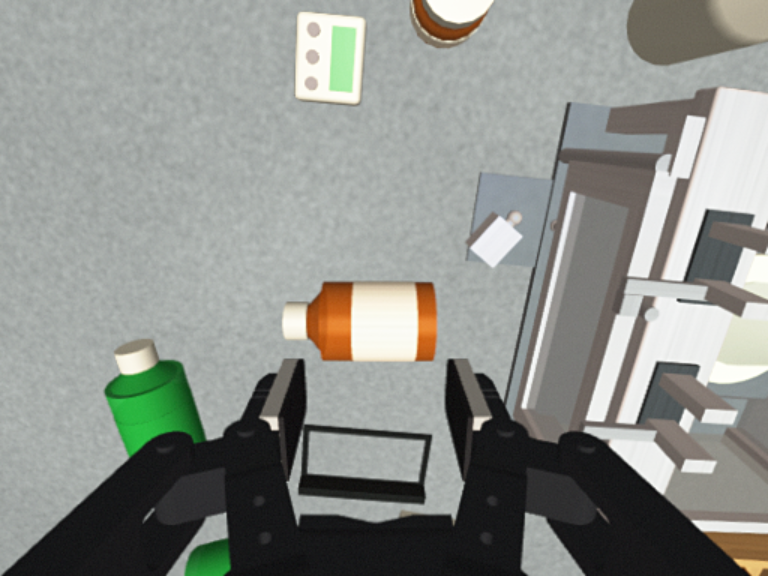

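```bash
python3 -c "
from h import *
print(np.load('pics/w1.npz')['T'].round(3))
for u,v in((322,282),(436,282),(322,361),(436,361),(379,321)): print(at('w1',(u/1.5,v/1.5),.033))
print('rest',[at('w1',(u/1.5,v/1.5),.003) for u,v in((304,427),(432,433))])
a=shot('top','top1')
print(np.abs(a.astype(int)-cv2.imread('pics/top0.png')[:,:,::-1])[195:250,240:300].mean())
print('det',at('w1',(482/1.5,172/1.5),.0),at('w1',(466/1.5,262/1.5),.0))
"
```

```text
[[ 0.989 -0.139 -0.046  0.472]
 [ 0.146  0.936  0.321  0.098]
 [-0.002 -0.324  0.946  0.374]
 [ 0.     0.     0.     1.   ]]
[ 0.445  -0.0196  0.033 ]
[ 0.5368 -0.006   0.033 ]
[ 0.4527 -0.0915  0.033 ]
[ 0.5506 -0.0769  0.033 ]
[ 0.4961 -0.0469  0.033 ]
rest [array([ 0.441 , -0.1849,  0.003 ]), array([ 0.5693, -0.173 ,  0.003 ])]
39.94060606060606
det [0.5627 0.0836 0.    ] [0.5658 0.0061 0.    ]
```

Call:
{"fn": "jog_arm", "kwargs": {"targets": [[0,0,0.04,0],[0,0,0.08,0],[0,0,0.12,0],[0,0,0.155,0],[0,0,0.176,0]]}}

```text
time: 2.37
tool_pos: [0.4789, 0.0207, 0.0138]
tool_rot: [-0.003, 0.649, 0.761, -0.002]
contact_force: [-0.3, -0.5, -0.6]
gripper_width: 0.591
```

Call:
{"fn": "jog_arm", "kwargs": {"targets": [[-0.005,0,0,0],[-0.01,0,0,0],[-0.014,0,0,0],[-0.018,0,0,0],[-0.022,0,0,0]]}}

```text
time: 2.78
tool_pos: [0.4882, -0.0036, 0.0208]
tool_rot: [0.002, 0.65, 0.76, 0.001]
contact_force: [0.6, 0.1, -1.0]
gripper_width: 0.592
```

Call:
{"fn": "jog_arm", "kwargs": {"targets": [[-0.004,0,0,0.5],[-0.009,0,0,1.5],[-0.014,0,0,2.5],[-0.019,0,0,3.5],[-0.024,0,0,4.5]]}}

```text
time: 3.2
tool_pos: [0.4915, -0.027, 0.0208]
tool_rot: [0.001, 0.68, 0.733, 0.001]
contact_force: [-5.1, 3.6, 16.8]
gripper_width: 0.589
```

```bash
python3 -c "
from h import *
to([.5,-.16,.018],4)
i=shot('wrist','w2')
cv2.imwrite('pics/w2b.png',i[:,:,::-1])"
```

```text
t 3.2 tcp [ 0.4915 -0.027   0.0208] head 4.3 z [ 0.003  0.001 -1.   ] F [-5.1  3.6 16.8] w 0.589 q [-0.21 -0.09  2.06  0.    1.17 -0.28]
delta tool [-0.1333 -0.0015  0.0028] turn 0.3
```

View pics/w2b.png

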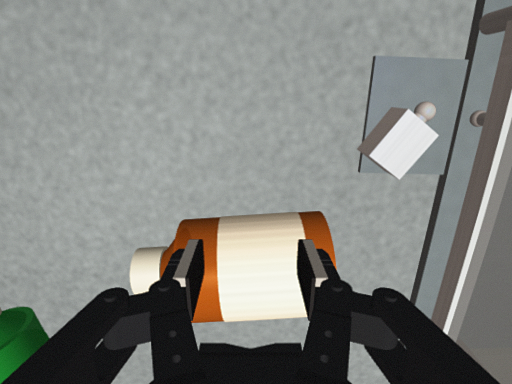

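```bash
python3 -c "
from h import *
i=shot('wrist','w2')
s,R=pose();print(np.load('pics/w2.npz')['T'].round(3),s['contact_force'],s['ft_torque'],s['tool_pos'])
for z in(-.03,-.015,0):
  print(proj('w2',[s['tool_pos']+R@np.array([a,b,z]) for a in(-.011,.011) for b in(-.025,.025)]).tolist())
for v in(212,322): print([at('w2',(260,v),h) for h in (.033,.05,.066)])
t=shot('top','top1')
cv2.imwrite('pics/t1c.png',cv2.resize(t[150:270,200:360,::-1],None,fx=4,fy=4,interpolation=2))
"
```

```text
[[ 0.997 -0.068 -0.026  0.485]
 [ 0.073  0.944  0.323  0.055]
 [ 0.002 -0.324  0.946  0.202]
 [ 0.     0.     0.     1.   ]] [-4.1400413   2.06965917 12.09379786] [0.3131734  0.37656335 0.04285013] [ 0.49186552 -0.02761713  0.02119622]
[[207.9, 260.0], [292.7, 259.9], [206.0, 226.1], [294.5, 226.0]]
[[211.1, 247.2], [289.5, 247.1], [209.4, 215.5], [291.1, 215.4]]
[[213.8, 236.3], [286.8, 236.2], [212.4, 206.4], [288.1, 206.3]]
[array([ 0.497 , -0.0153,  0.033 ]), array([ 0.4958, -0.0082,  0.05  ]), array([ 0.4947, -0.0015,  0.066 ])]
[array([ 0.5042, -0.1009,  0.033 ]), array([ 0.5023, -0.0852,  0.05  ]), array([ 0.5005, -0.0704,  0.066 ])]
```

View pics/t1c.png

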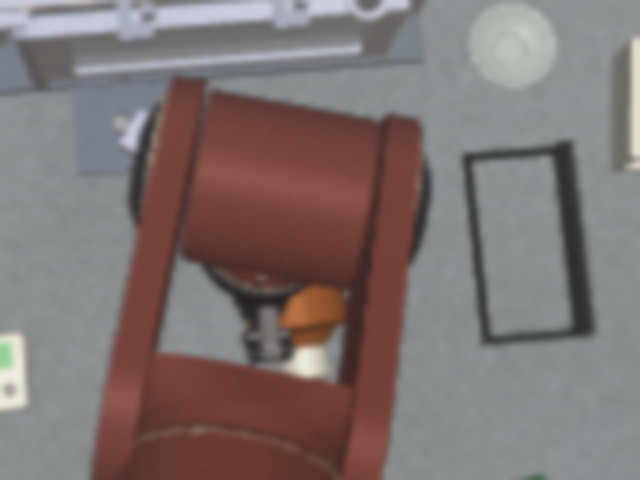

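The tips touch the bottle's side, but the 12–17 N upward force shows the wide knuckles riding on its top. I'll back off, narrow the opening and push from a bit higher.

Call:
{"fn": "jog_arm", "kwargs": {"targets": [[0.01,0,-0.004,0],[0.018,0,-0.01,0],[0.02,0,-0.012,0],[0.02,0,-0.012,0],[0.02,0,-0.012,0]], "fingers": 0.35}}

```text
time: 3.77
tool_pos: [0.4881, -0.0066, 0.0302]
tool_rot: [0.0, 0.679, 0.734, -0.0]
contact_force: [0.1, 0.4, -0.8]
gripper_width: 0.353
```

Call:
{"fn": "jog_arm", "kwargs": {"targets": [[-0.004,0,0,0],[-0.008,0,0,0],[-0.012,0,0,0],[-0.016,0,0,0],[-0.02,0,0,0]]}}

```text
time: 4.18
tool_pos: [0.4897, -0.0274, 0.0301]
tool_rot: [-0.0, 0.68, 0.734, -0.0]
contact_force: [-0.6, 0.6, 0.3]
gripper_width: 0.351
```

Call:
{"fn": "jog_arm", "kwargs": {"targets": [[-0.003,0,0,0],[-0.006,0,0,0],[-0.009,0,0,0],[-0.012,0,0,0],[-0.015,0,0,0]]}}

```text
time: 4.6
tool_pos: [0.491, -0.042, 0.0303]
tool_rot: [0.0, 0.679, 0.734, -0.0]
contact_force: [-0.0, -0.1, -1.0]
gripper_width: 0.349
```

```bash
python3 -c "
from h import *
to([.5,-.16,.03],4)
i=shot('wrist','w3')
cv2.imwrite('pics/w3b.png',i[:,:,::-1])"
```

```text
t 4.6 tcp [ 0.491  -0.042   0.0303] head 4.4 z [ 0. -0. -1.] F [-0.  -0.1 -1. ] w 0.349 q [-0.24 -0.1   2.05 -0.    1.19 -0.31]
delta tool [-1.184e-01 -1.000e-04  3.000e-04] turn 0.4
```

View pics/w3b.png

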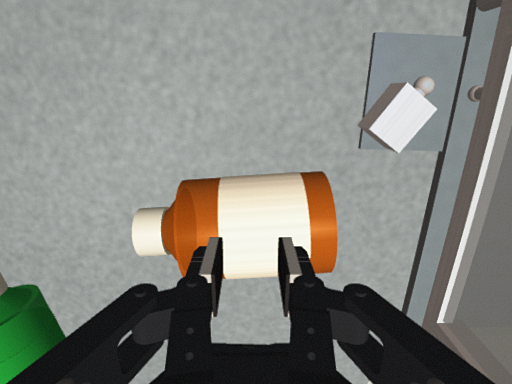

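```bash
python3 -c "
from h import *
z=np.load('pics/w3.npz')['T'];print(z[:3,3])
for v in(174,277): print([at('w3',(260,v),h) for h in (.0,.033,.066)])
from scipy.optimize import least_squares
def f(p):
  r=[]
  for v,s in((174,1),(277,-1)):
    o,d=ray('w3',(260,v)); n=np.array([-d[2],d[1]]);n/=np.linalg.norm(n); q=np.array([p[0]-o[1],p[1]-o[2]]); r.append(abs(q@n)-.033)
  return r
for z0 in(.033,.08): print(least_squares(f,[-.04,z0]).x)
s,R=pose()
print(proj('w3',[s['tool_pos']+R@np.array([a,b,c]) for a in(-.011,.011) for b in(-.015,.015) for c in (-.019,0)]).tolist())
"
```

```text
[0.48455797 0.04107187 0.21088196]
[array([ 0.4961, -0.0164,  0.    ]), array([ 0.4943, -0.0074,  0.033 ]), array([0.4925, 0.0016, 0.066 ])]
[array([ 0.5039, -0.106 ,  0.    ]), array([ 0.5009, -0.083 ,  0.033 ]), array([ 0.4979, -0.06  ,  0.066 ])]
[-0.04087117  0.03567336]
[-0.04087117  0.03567336]
[[226.6, 251.5], [228.7, 237.2], [274.6, 251.5], [272.4, 237.2], [225.6, 219.3], [227.9, 207.4], [275.6, 219.3], [273.3, 207.4]]
```

The picture shows the finger tips over the bottle's top with no force, so the real tips seem higher than the TCP reading suggests. I'll check by touching the bench in a free spot.

Call:
{"fn": "jog_arm", "kwargs": {"targets": [[0.0,0,-0.03,0],[0.03,0,-0.03,0],[0.07,0,-0.02,0],[0.08,0,0,0],[0.08,0,0.01,0]]}}

```text
time: 5.07
tool_pos: [0.4837, 0.0403, 0.019]
tool_rot: [-0.001, 0.678, 0.735, -0.0]
contact_force: [-0.5, -0.3, -0.5]
gripper_width: 0.351
```

Call:
{"fn": "jog_arm", "kwargs": {"targets": [[0,0,0.003,0],[0,0,0.006,0],[0,0,0.009,0],[0,0,0.012,0],[0,0,0.014,0]]}}

```text
time: 5.48
tool_pos: [0.4854, 0.0373, 0.0066]
tool_rot: [0.0, 0.68, 0.733, 0.0]
contact_force: [-0.1, 0.1, -0.7]
gripper_width: 0.346
```

```bash
python3 -c "
from h import *
to([.49,.04,.0],4)
i=shot('wrist','w4');t=shot('top','t4')
print(np.load('pics/w4.npz')['K'])
L=cv2.resize(i[:,:,::-1],(512,384)); Rr=cv2.resize(t[195:255,225:305,::-1],(512,384),interpolation=2)[:,:]
cv2.imwrite('pics/w4b.png',cv2.resize(np.hstack([L[100:,100:420],Rr[100:,60:440]]),None,fx=1.1,fy=1.1))"
```

```text
t 5.48 tcp [0.4854 0.0373 0.0066] head 4.3 z [ 0.001 -0.    -1.   ] F [-0.1  0.1 -0.7] w 0.346 q [-0.08 -0.08  2.08 -0.    1.14 -0.15]
delta tool [0.0023 0.0048 0.0066] turn 0.3
[[294.24452029   0.         250.02569685]
 [  0.         294.24452029 191.62524585]
 [  0.           0.           1.        ]]
```

View pics/w4b.png

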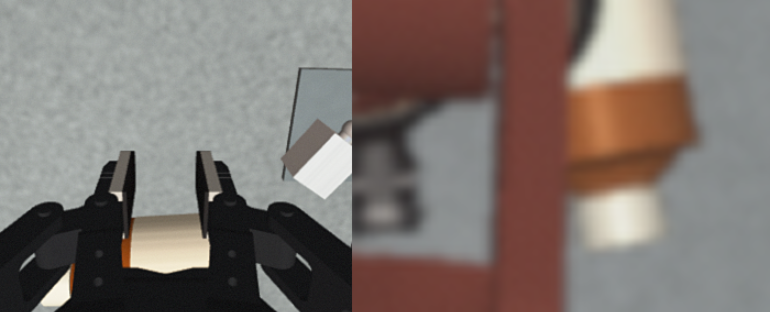

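Call:
{"fn": "jog_arm", "kwargs": {"targets": [[0,0,0.002,0],[0,0,0.004,0],[0,0,0.006,0],[0,0,0.008,0],[0,0,0.01,0]]}}

```text
time: 6.0
tool_pos: [0.4848, 0.0381, -0.0039]
tool_rot: [-0.0, 0.679, 0.734, 0.0]
contact_force: [-0.7, 0.3, -1.0]
gripper_width: 0.352
```

Call:
{"fn": "jog_arm", "kwargs": {"targets": [[0,0,0.002,0],[0,0,0.004,0],[0,0,0.006,0],[0,0,0.008,0],[0,0,0.01,0]]}}

```text
time: 6.42
tool_pos: [0.4848, 0.0381, -0.0139]
tool_rot: [-0.0, 0.679, 0.734, -0.0]
contact_force: [0.1, 0.5, -1.3]
gripper_width: 0.345
```

Call:
{"fn": "jog_arm", "kwargs": {"targets": [[0,0,0.003,0],[0,0,0.006,0],[0,0,0.009,0],[0,0,0.011,0],[0,0,0.013,0]]}}

```text
time: 6.83
tool_pos: [0.4847, 0.0381, -0.0271]
tool_rot: [-0.0, 0.68, 0.734, -0.0]
contact_force: [0.1, 0.3, 0.7]
gripper_width: 0.353
```

Call:
{"fn": "jog_arm", "kwargs": {"targets": [[0,0,0.001,0],[0,0,0.002,0],[0,0,0.003,0],[0,0,0.004,0],[0,0,0.005,0]]}}

```text
time: 7.25
tool_pos: [0.4849, 0.0381, -0.0317]
tool_rot: [0.0, 0.679, 0.734, 0.0]
contact_force: [0.1, -0.2, 0.0]
gripper_width: 0.351
```

Call:
{"fn": "jog_arm", "kwargs": {"targets": [[0,0,0.001,0],[0,0,0.002,0],[0,0,0.003,0],[0,0,0.004,0],[0,0,0.005,0]]}}

```text
time: 7.67
tool_pos: [0.4848, 0.0381, -0.0368]
tool_rot: [-0.0, 0.68, 0.734, -0.0]
contact_force: [0.8, 0.8, 0.3]
gripper_width: 0.349
```

Call:
{"fn": "jog_arm", "kwargs": {"targets": [[0,0,0.001,0],[0,0,0.002,0],[0,0,0.003,0],[0,0,0.004,0],[0,0,0.005,0]]}}

```text
time: 8.08
tool_pos: [0.485, 0.0381, -0.0376]
tool_rot: [-0.002, 0.679, 0.734, -0.001]
contact_force: [-19.6, 0.2, 40.8]
gripper_width: 0.352
```

```bash
python3 -c "
from h import *
to([.49,.04,.0],4)
i=shot('wrist','w5')
cv2.imwrite('pics/w5b.png',cv2.resize(i[150:,100:400,::-1],None,fx=2.4,fy=2.4))"
```

```text
t 8.08 tcp [ 0.485   0.0381 -0.0376] head 4.4 z [-0.004 -0.    -1.   ] F [-19.6   0.2  40.8] w 0.352 q [-0.07 -0.    2.09 -0.    1.06 -0.15]
delta tool [ 0.0015  0.005  -0.0376] turn 0.4
```

View pics/w5b.png

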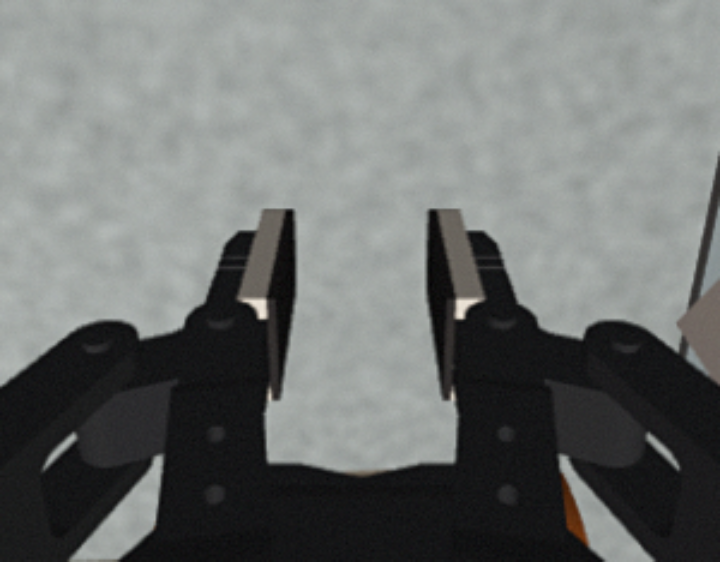

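The bench is touched with the TCP reading −0.037 m (gripper 0.35). The real finger tips therefore lie about 37 mm behind the reported TCP, and the camera depth agrees (55 px for a 30 mm gap). From here on I use tip z = TCP z + 0.037.

Call:
{"fn": "jog_arm", "kwargs": {"targets": [[0,0,-0.008,0],[0,0,-0.02,0],[-0.01,0,-0.027,0],[-0.02,0,-0.027,0],[-0.025,0,-0.027,0]], "fingers": 0.5}}

```text
time: 8.55
tool_pos: [0.4875, 0.0117, -0.0141]
tool_rot: [0.001, 0.68, 0.733, 0.0]
contact_force: [0.6, -0.9, -0.6]
gripper_width: 0.502
```

Call:
{"fn": "jog_arm", "kwargs": {"targets": [[-0.005,0,0,0],[-0.01,0,0,0],[-0.014,0,0,0],[-0.018,0,0,0],[-0.022,0,0,0]]}}

```text
time: 8.97
tool_pos: [0.4881, -0.0092, -0.0151]
tool_rot: [-0.0, 0.68, 0.734, -0.0]
contact_force: [-0.4, -0.1, 0.3]
gripper_width: 0.5
```

Call:
{"fn": "jog_arm", "kwargs": {"targets": [[-0.004,0,0,0],[-0.008,0,0,0],[-0.012,0,0,0],[-0.016,0,0,0],[-0.02,0,0,0]]}}

```text
time: 9.38
tool_pos: [0.49, -0.0291, -0.0147]
tool_rot: [0.0, 0.679, 0.734, 0.0]
contact_force: [0.2, -0.1, -0.0]
gripper_width: 0.498
```

```bash
python3 -c "
from h import *
to([.5,-.16,-.015],4)
i=shot('wrist','w6'); t=shot('top','t6')
# bottle amber/white silhouette in wrist column 260
print([ (v,i[v,250].tolist()) for v in range(200,330,8)])"
```

```text
t 9.38 tcp [ 0.49   -0.0291 -0.0147] head 4.4 z [ 0. -0. -1.] F [ 0.2 -0.1 -0. ] w 0.498 q [-0.21 -0.03  2.08  0.    1.1  -0.29]
delta tool [-1.313e-01 -1.000e-04  3.000e-04] turn 0.4
[(200, [155, 160, 156]), (208, [168, 173, 170]), (216, [166, 170, 168]), (224, [162, 168, 164]), (232, [156, 164, 161]), (240, [158, 162, 160]), (248, [155, 161, 159]), (256, [166, 171, 169]), (264, [156, 162, 161]), (272, [115, 103, 88]), (280, [143, 129, 110]), (288, [176, 162, 139]), (296, [207, 191, 164]), (304, [229, 215, 186]), (312, [236, 226, 200]), (320, [242, 232, 209]), (328, [242, 234, 213])]
```

Call:
{"fn": "jog_arm", "kwargs": {"targets": [[-0.005,0,0,0],[-0.01,0,0,0],[-0.015,0,0,0],[-0.02,0,0,0],[-0.025,0,0,0]]}}

```text
time: 9.9
tool_pos: [0.492, -0.0542, -0.0146]
tool_rot: [0.0, 0.68, 0.734, -0.0]
contact_force: [-0.9, 0.1, 1.3]
gripper_width: 0.5
```

Call:
{"fn": "jog_arm", "kwargs": {"targets": [[-0.005,0,0,0],[-0.01,0,0,0],[-0.015,0,0,0],[-0.02,0,0,0],[-0.025,0,0,0]]}}

```text
time: 10.32
tool_pos: [0.4938, -0.0791, -0.0147]
tool_rot: [0.0, 0.68, 0.734, -0.0]
contact_force: [-0.6, 1.1, 0.7]
gripper_width: 0.5
```

Call:
{"fn": "jog_arm", "kwargs": {"targets": [[-0.004,0,0,0],[-0.008,0,0,0],[-0.012,0,0,0],[-0.016,0,0,0],[-0.02,0,0,0]]}}

```text
time: 10.73
tool_pos: [0.4953, -0.0988, -0.0147]
tool_rot: [-0.0, 0.679, 0.734, -0.0]
contact_force: [-0.1, -0.5, -0.0]
gripper_width: 0.502
```

```bash
python3 -c "
from h import *
to([.5,-.16,-.015],4)
t=shot('top','t7'); i=shot('wrist','w7')
for u in (240,260):
  g=i[200:,u].astype(int); v=200+np.argmax((g[:,0]-g[:,2])>12); o,d=ray('w7',(u,v)); k=(.033-o[2])/d[2]; print(u,v,o+d*k, 'yc',(o+d*k)[1]-.033*np.hypot(1,d[1]/d[2]))
cv2.imwrite('pics/t7c.png',cv2.resize(t[150:270,220:380,::-1],None,fx=4,fy=4,interpolation=2))"
```

```text
t 10.73 tcp [ 0.4953 -0.0988 -0.0147] head 4.4 z [-0.  0. -1.] F [-0.1 -0.5 -0. ] w 0.502 q [-0.34 -0.    2.04  0.    1.1  -0.42]
delta tool [-0.0613 -0.      0.0003] turn 0.4
240 274 [ 0.4905679  -0.10806938  0.033     ] yc -0.1481656735897814
260 273 [ 0.50107844 -0.10664376  0.033     ] yc -0.14654008572288318
```

View pics/t7c.png

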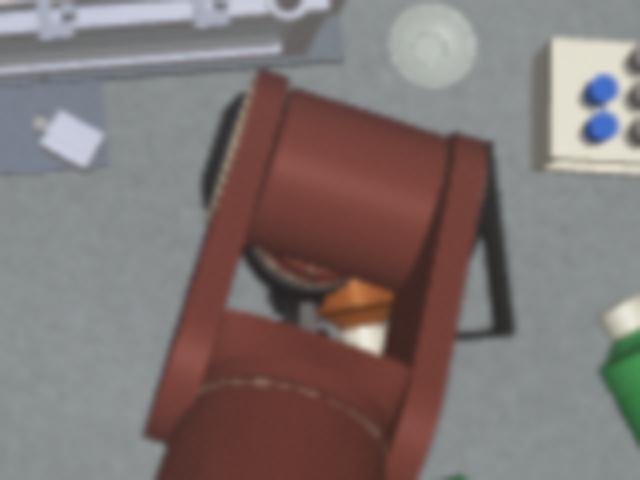

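Call:
{"fn": "jog_arm", "kwargs": {"targets": [[-0.004,0,0,0],[-0.008,0,0,0],[-0.012,0,0,0],[-0.016,0,0,0],[-0.02,0,0,0]]}}

```text
time: 11.25
tool_pos: [0.4969, -0.1188, -0.0147]
tool_rot: [0.0, 0.68, 0.734, 0.0]
contact_force: [0.4, 1.0, 0.5]
gripper_width: 0.498
```

Call:
{"fn": "jog_arm", "kwargs": {"targets": [[-0.004,0,0,0],[-0.008,0,0,0],[-0.012,0,0,0],[-0.016,0,0,0],[-0.02,0,0,0]]}}

```text
time: 11.67
tool_pos: [0.4985, -0.139, -0.0146]
tool_rot: [0.0, 0.679, 0.734, -0.0]
contact_force: [-0.4, 0.1, 0.7]
gripper_width: 0.499
```

Call:
{"fn": "jog_arm", "kwargs": {"targets": [[-0.004,0,0,0],[-0.008,0,0,0],[-0.012,0,0,0],[-0.016,0,0,0],[-0.019,0,0,0]]}}

```text
time: 12.08
tool_pos: [0.4998, -0.1579, -0.0147]
tool_rot: [0.0, 0.68, 0.734, -0.0]
contact_force: [0.2, 1.2, 0.3]
gripper_width: 0.5
```

```bash
cat >> h.py <<'E'
def bot(f,i):
  for u in (235,260):
    g=i[200:,u].astype(int); v=200+np.argmax((g[:,0]-g[:,2])>12); o,d=ray(f,(u,v)); k=(.033-o[2])/d[2]; print(u,v,(o+d*k).round(4), 'yc',((o+d*k)[1]-.033*np.hypot(1,d[1]/d[2])).round(4))
E
python3 -c "
from h import *
to([.5,-.16,-.015],4)
i=shot('wrist','w8');bot('w8',i)"
```

```text
t 12.08 tcp [ 0.4998 -0.1579 -0.0147] head 4.4 z [-0. -0. -1.] F [0.2 1.2 0.3] w 0.5 q [-0.45  0.04  2.   -0.    1.1  -0.52]
delta tool [-0.0021  0.      0.0003] turn 0.4
235 277 [ 0.4924 -0.1685  0.033 ] yc -0.2089
260 277 [ 0.5056 -0.1675  0.033 ] yc -0.2078
```

Call:
{"fn": "jog_arm", "kwargs": {"targets": [[0.01,0,0,0],[0.025,0,0,0],[0.03,0,-0.03,0],[0.03,0,-0.07,0],[0.03,0,-0.11,0]]}}

```text
time: 12.55
tool_pos: [0.4957, -0.1255, 0.0948]
tool_rot: [-0.002, 0.679, 0.734, -0.001]
contact_force: [0.7, -0.5, -0.4]
gripper_width: 0.498
```

Call:
{"fn": "jog_arm", "kwargs": {"targets": [[0.01,0,-0.03,-7],[0.02,0,-0.06,-14],[0.04,0,-0.09,-21],[0.06,0,-0.1,-28],[0.08,0,-0.1,-35]]}}

```text
time: 12.97
tool_pos: [0.4933, -0.0467, 0.2001]
tool_rot: [0.004, 0.425, 0.905, 0.001]
contact_force: [-0.2, 0.9, -0.2]
gripper_width: 0.502
```

Call:
{"fn": "jog_arm", "kwargs": {"targets": [[0,0,0,-7],[0,0,0,-14],[0,0,0,-21],[0,0,0,-28],[0,0,0,-35]]}}

```text
time: 13.38
tool_pos: [0.491, -0.0466, 0.195]
tool_rot: [-0.0, 0.132, 0.991, 0.0]
contact_force: [-1.0, 1.0, -0.1]
gripper_width: 0.504
```

Call:
{"fn": "jog_arm", "kwargs": {"targets": [[0,0,0,-7],[0,0,0,-14],[0,0,0,-19],[0,0,0,-19]], "fingers": 0.72}}

```text
time: 13.72
tool_pos: [0.491, -0.0468, 0.195]
tool_rot: [-0.0, -0.031, 1.0, 0.0]
contact_force: [0.0, 0.0, -0.1]
gripper_width: 0.718
```

```bash
python3 -c "
from h import *
to([.6602,.0692,.18],93.5)"
```

```text
t 13.72 tcp [ 0.491  -0.0468  0.195 ] head 93.5 z [-0.  0. -1.] F [ 0.   0.  -0.1] w 0.718 q [-0.25 -0.27  1.91  0.    1.5  -1.88]
delta tool [-0.176   0.1054  0.015 ] turn 0.0
```

Call:
{"fn": "jog_arm", "kwargs": {"targets": [[-0.035,0.021,0,0],[-0.07,0.042,0,0],[-0.105,0.063,0,0],[-0.14,0.084,0,0],[-0.17,0.102,0,0]]}}

```text
time: 14.13
tool_pos: [0.6564, 0.0666, 0.1948]
tool_rot: [-0.0, -0.029, 1.0, 0.0]
contact_force: [-0.2, -0.6, 0.5]
gripper_width: 0.721
```

Call:
{"fn": "jog_arm", "kwargs": {"targets": [[-0.006,0.003,0,0],[-0.006,0.003,0,0]]}}

```text
time: 14.3
tool_pos: [0.6615, 0.0694, 0.1942]
tool_rot: [-0.001, -0.03, 1.0, 0.0]
contact_force: [-0.4, -0.4, -0.1]
gripper_width: 0.722
```

```bash
python3 -c "
from h import *
to([.6602,.0692,.118],93.5)
i=shot('wrist','w9');t=shot('top','t9')
m=np.array([.6645,-.002,0]);y=np.array([-.061,.998,0]);x=np.array([.998,.061,0])
P=[m+x*0+y*b+np.array([0,0,.185]) for b in(.0808,.0488,-.0079,-.0399)]
print(proj('w9',P),proj('w9',P[0:1]-x*.009),proj('t9',[[.504,-.2055,.066]]))
T=cv2.resize(t[185:250,290:365,::-1],(443,384),interpolation=2)
cv2.imwrite('pics/w9b.png',np.hstack([i[:,110:460,::-1],T]))"
```

```text
t 14.3 tcp [0.6615 0.0694 0.1942] head 93.4 z [-0.002  0.    -1.   ] F [-0.4 -0.4 -0.1] w 0.722 q [-0.01  0.15  1.51  0.    1.48 -1.64]
delta tool [ 0.0012 -0.0002  0.0762] turn -0.1
[[263.3 215. ]
 [217.6 215.1]
 [137.2 215. ]
 [ 92.7 215. ]] [[263.4 203. ]] [[332.5 207.8]]
```

View pics/w9b.png

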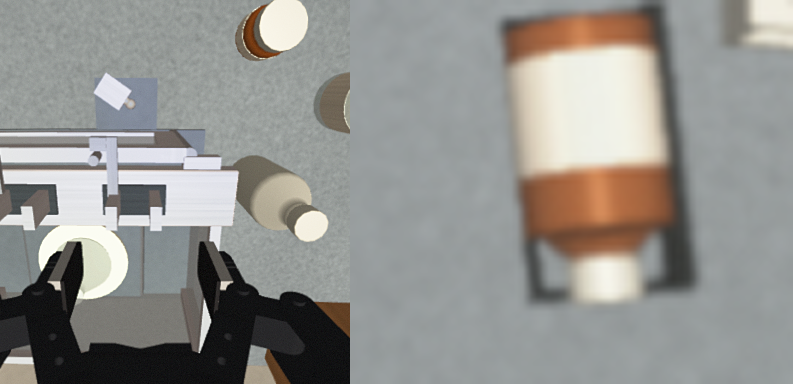

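The bottle sits in the rest between lip and stop, a few mm towards the bay. The lugs of the hinge catch appear about 4 px (3 mm) towards +y of my prediction, so I correct for that and descend.

Call:
{"fn": "jog_arm", "kwargs": {"targets": [[0,0.0027,0.02,0],[0,0.0027,0.045,0],[0,0.0027,0.065,0],[0,0.0027,0.076,0],[0,0.0027,0.076,0]]}}

```text
time: 14.82
tool_pos: [0.6576, 0.0694, 0.1159]
tool_rot: [-0.003, -0.029, 1.0, 0.0]
contact_force: [-1.2, 0.5, -2.1]
gripper_width: 0.721
```

Call:
{"fn": "jog_arm", "kwargs": {"targets": [[0,0,0,0],[0,0,0,0],[0,0,0,0],[0,0,0,0],[0,0,0,0]], "fingers": 0.2}}

```text
time: 15.23
tool_pos: [0.661, 0.0711, 0.1225]
tool_rot: [0.001, -0.03, 1.0, 0.0]
contact_force: [-4.6, 3.6, 4.4]
gripper_width: 0.294
```

Call:
{"fn": "jog_arm", "kwargs": {"targets": [[0,0,0,0],[0,0,0,0],[0,0,0,0],[0,0,0,0],[0,0,0,0]]}}

```text
time: 15.65
tool_pos: [0.661, 0.0711, 0.1225]
tool_rot: [0.001, -0.03, 1.0, 0.0]
contact_force: [-4.6, 4.1, 4.0]
gripper_width: 0.292
```

Call:
{"fn": "jog_arm", "kwargs": {"targets": [[0,0,0,0],[0,0,0,0],[0,0,0,0],[0,0,0,0],[0,0,-0.01,0]], "fingers": 0.72}}

```text
time: 16.07
tool_pos: [0.6594, 0.0701, 0.1274]
tool_rot: [-0.002, -0.029, 1.0, 0.0]
contact_force: [1.4, -0.8, -0.7]
gripper_width: 0.717
```

Call:
{"fn": "jog_arm", "kwargs": {"targets": [[0,0,-0.03,0],[0,-0.02,-0.06,0],[0,-0.05,-0.062,0],[0,-0.08,-0.062,0],[0,-0.088,-0.062,0]]}}

```text
time: 16.48
tool_pos: [0.667, -0.0214, 0.1937]
tool_rot: [0.002, -0.028, 1.0, -0.001]
contact_force: [-0.1, -0.0, 0.2]
gripper_width: 0.722
```

Call:
{"fn": "jog_arm", "kwargs": {"targets": [[0,0,0,0]]}}

```text
time: 16.57
tool_pos: [0.6662, -0.0198, 0.1921]
tool_rot: [0.0, -0.028, 1.0, -0.0]
contact_force: [-0.3, 0.4, -0.2]
gripper_width: 0.72
```

```bash
python3 -c "
from h import *
to([.6675,-.0165,.118],93.5)
i=shot('wrist','w10')
m=np.array([.6645,-.002,0]);y=np.array([-.061,.998,0]);x=np.array([.998,.061,0])
P=[m+x*.002+y*(b+.003)+np.array([0,0,.185]) for b in(.0808,.0488,.0618,-.0079,-.0399)]
print(proj('w10',P))
cv2.imwrite('pics/w10b.png',cv2.resize(i[110:320,150:450,::-1],None,fx=2.4,fy=2.4,interpolation=2))"
```

```text
t 16.57 tcp [ 0.6662 -0.0198  0.1921] head 93.2 z [ 0.001 -0.    -1.   ] F [-0.3  0.4 -0.2] w 0.72 q [-0.14  0.15  1.51 -0.    1.48 -1.77]
delta tool [-0.0014  0.0032  0.0741] turn -0.3
[[394.8 218.8]
 [349.6 219.2]
 [368.  219. ]
 [268.5 219.7]
 [222.6 219.9]]
```

View pics/w10b.png

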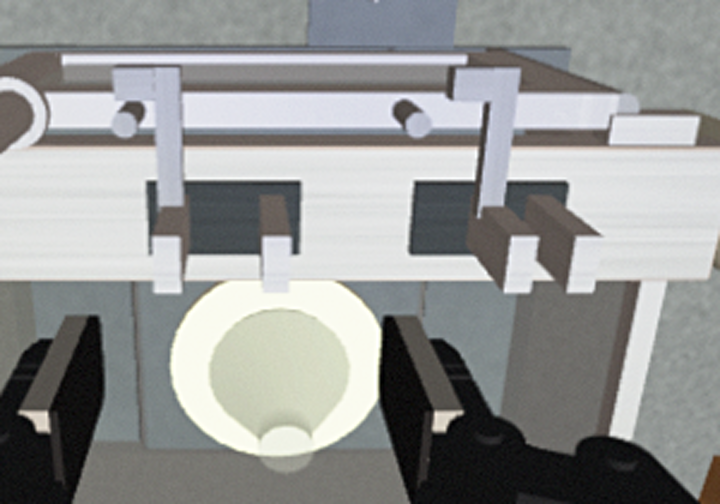

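Hinge catch tops are 27 px apart (19 mm), so it is fully squeezed. Free catch tab is at about (220,220) and post at (265,220), within 2 mm of prediction.

Call:
{"fn": "jog_arm", "kwargs": {"targets": [[-0.001,0.0013,0.02,0],[-0.001,0.0013,0.042,0],[-0.001,0.0013,0.06,0],[-0.001,0.0013,0.071,0],[-0.001,0.0013,0.072,0]]}}

```text
time: 17.03
tool_pos: [0.6655, -0.0147, 0.1167]
tool_rot: [-0.002, -0.03, 1.0, 0.001]
contact_force: [-0.2, 0.1, 0.4]
gripper_width: 0.723
```

Call:
{"fn": "jog_arm", "kwargs": {"targets": [[0,0,0,0],[0,0,0,0],[0,0,0,0],[0,0,0,0],[0,0,0,0]], "fingers": 0.2}}

```text
time: 17.45
tool_pos: [0.6671, -0.0188, 0.1221]
tool_rot: [0.0, -0.029, 1.0, -0.003]
contact_force: [-4.3, -6.6, 2.9]
gripper_width: 0.293
```

Call:
{"fn": "jog_arm", "kwargs": {"targets": [[0,0,0,0],[0,0,0,0],[0,0,0,0],[0,0,0,0],[0,0,0,0]]}}

```text
time: 17.87
tool_pos: [0.6671, -0.0188, 0.1221]
tool_rot: [0.0, -0.029, 1.0, -0.003]
contact_force: [-4.0, -7.0, 4.8]
gripper_width: 0.29
```

Call:
{"fn": "jog_arm", "kwargs": {"targets": [[0,0,0,0],[0,0,0,0],[0,0,0,0],[0,0,0,0],[0,0,-0.01,0]], "fingers": 0.72}}

```text
time: 18.28
tool_pos: [0.6655, -0.0155, 0.1273]
tool_rot: [-0.002, -0.03, 1.0, 0.001]
contact_force: [-0.0, -0.6, -1.2]
gripper_width: 0.717
```

Call:
{"fn": "jog_arm", "kwargs": {"targets": [[0,0,-0.03,0],[0,0,-0.055,0],[0.02,-0.03,-0.062,0],[0.04,-0.06,-0.062,0],[0.042,-0.072,-0.062,0]], "fingers": 0.5}}

```text
time: 18.7
tool_pos: [0.6283, -0.0931, 0.1939]
tool_rot: [0.001, -0.029, 1.0, -0.001]
contact_force: [-0.1, -0.3, -0.4]
gripper_width: 0.502
```

Call:
{"fn": "jog_arm", "kwargs": {"targets": [[0,0,0,0]]}}

```text
time: 18.78
tool_pos: [0.6289, -0.0929, 0.1925]
tool_rot: [0.001, -0.028, 1.0, -0.0]
contact_force: [1.3, -0.3, -0.1]
gripper_width: 0.496
```

```bash
python3 -c "
from h import *
m=np.array([.6645,-.001,0]);y=np.array([-.061,.998,0]);x=np.array([.998,.061,0])
p=m-.042*x-.0925*y+np.array([0,0,.197]); print(p)
to([p[0],p[1],.122],93.5)
i=shot('wrist','w11'); print(proj('w11',[p,p-[0,0,.05]]))
print(at('w11',(0,0),.197))
cv2.imwrite('pics/w11b.png',cv2.resize(i[110:320,150:450,::-1],None,fx=2.4,fy=2.4,interpolation=2))"
```

```text
[ 0.6282265 -0.095877   0.197    ]
t 18.78 tcp [ 0.6289 -0.0929  0.1925] head 93.2 z [ 0.001 -0.001 -1.   ] F [ 1.3 -0.3 -0.1] w 0.496 q [-0.26  0.08  1.59 -0.    1.47 -1.89]
delta tool [ 0.001  -0.0029  0.0705] turn -0.3
[[245.4 223.9]
 [246.4 197.9]]
[ 0.5043 -0.2347  0.197 ]
```

```bash
python3 -c "
from h import *
i=cv2.imread('pics/w11.png'); g=i.mean(2).astype(int)
print('      ',*[f'{u:3d}' for u in range(212,284,3)])
for v in range(160,252,4): print(v,*[f'{g[v,u]:3d}' for u in range(212,284,3)])
m=np.array([.6645,-.001,0]);y=np.array([-.061,.998,0]);x=np.array([.998,.061,0])
p=m-.042*x-.0925*y+np.array([0,0,.197]); print('w10',proj('w10',[p,p+y*.008]))
"
```

```text
212 215 218 221 224 227 230 233 236 239 242 245 248 251 254 257 260 263 266 269 272 275 278 281
160 170 168 165 165 172 173 164 165 173 164 169 169 165 165 165 162 174 176 162 165 163 160 162 169
164 148 150 149 150 151 151 153 152 152 153 148 149 149 152 151 153 154 153 152 150 153 153 150 155
168 147 151 146 144 135 107 108 108 106 100 117 116 117 118 116 114 114 114 121 115 115 115 115 117
172 145 150 150 146 107 107 107 104 106 131 216 194 194 196 197 194 194 193 192 195 195 195 196 193
176 143 146 150 144 104 105 107 107 102 129 159 154 151 153 152 152 153 155 151 151 154 152 152 151
180 146 146 148 118 107 106 106 106 104 113 122 121 121 123 123 122 123 121 120 121 124 121 119 124
184 144 146 141 105 103 104 106 105 100 128 124 120 122 124 126 123 123 123 124 122 127 126 125 124
188 104 106 105 105 103 108 103 101 105 127 121 124 122 119 123 123 126 120 120 124 121 124 122 123
192 109 107 108 107 105 104 106 103 100 103 146 147 117 102 104 107 109 105 108 106 108 107 105 109
196 109 106 102 103 104 104 105 120 240 238 242 242 241 238 209 106 103 105 106 105 103 103 107 104
200 
[... 630 characters left out ...]
9  99 148 196 165 109 111 151 239 237 237 236 238 236 236 236 238
228 235 234 234 235 234 236 237 158 237 234 236 235 236 242 146 237 235 234 235 235 235 234 234 235
232 233 232 234 234 234 233 227 234 234 234 235 236 236 234 223 236 235 235 235 235 236 236 235 236
236 229 230 230 230 231 230 231 233 233 232 236 236 234 235 232 231 230 231 230 230 229 229 229 230
240 237 233 234 235 234 235 234 234 233 232 235 235 234 233 236 235 235 235 234 235 234 234 234 235
244 239 234 233 234 235 236 236 235 236 231 236 235 234 236 236 237 236 236 236 236 236 235 236 235
248 238 231 231 231 230 231 231 231 232 233 233 233 232 235 235 233 234 234 235 235 235 235 234 234
w10 [[129.6 162.7]
 [142.5 162.6]]
```

```bash
python3 -c "
from h import *
print('gate front/back',at('w11',(270,198.5),.14),at('w11',(270,211),.14))
print('hdr front',at('w11',(270,218),.145), 'w10 hdr front/back',at('w10',(300,168),.145),at('w10',(290,225.5),.145),'gate',at('w10',(290,110+92/2.4),.14),at('w10',(290,110+128/2.4),.14))
for z in(.15,.17,.19): print('post sides',z,at('w11',(234,212),z),at('w11',(253.3,212),z))
print('post top front',at('w11',(243.5,226.5),.197))
g=cv2.imread('pics/w11.png')[222:256,228:260].astype(int)
for r in g[::2]: print(*[f'{a.mean():3.0f}' for a in r[::2]])
"
```

```text
gate front/back [ 0.6302 -0.076   0.14  ] [ 0.6416 -0.0751  0.14  ]
hdr front [ 0.6459 -0.0751  0.145 ] w10 hdr front/back [0.6384 0.0185 0.145 ] [0.689  0.0156 0.145 ] gate [0.6241 0.0098 0.14  ] [0.6362 0.011  0.14  ]
post sides 0.15 [ 0.64   -0.1055  0.15  ] [ 0.6391 -0.0897  0.15  ]
post sides 0.17 [ 0.6316 -0.1047  0.17  ] [ 0.6308 -0.0903  0.17  ]
post sides 0.19 [ 0.6231 -0.1039  0.19  ] [ 0.6224 -0.091   0.19  ]
post top front [ 0.6301 -0.097   0.197 ]
232 233 209  93 102 103 103 103 104 105 111 112 108 175 238 234
237 238 207  96 100 110 179 196 199 136 110 101 104 151 242 237
234 238 173  95 217 239 239 238 237 241 242 179 101 150 238 236
234 238 126 223 237 234 235 236 236 237 237 239 205 146 240 235
233 236 210 235 235 233 236 236 235 235 236 234 236 174 238 235
234 227 236 232 234 232 235 236 235 237 236 235 234 224 236 235
231 233 236 232 234 233 235 236 235 235 236 236 233 232 233 230
230 232 236 232 233 232 235 236 234 235 234 235 233 232 230 231
235 236 236 234 235 232 234 236 233 236 236 236 232 234 235 235
235 235 235 233 234 233 234 236 234 235 235 235 232 236 237 235
233 233 233 232 235 232 234 236 235 236 235 234 232 233 234 233
236 236 236 235 237 233 236 236 233 236 235 236 237 237 236 236
232 232 233 232 232 232 233 232 232 232 232 231 231 232 232 232
232 231 233 232 232 232 232 234 234 233 233 233 233 235 235 235
234 234 234 234 235 234 234 234 234 236 234 234 235 235 234 234
236 236 236 236 235 236 236 236 235 235 236 235 235 236 236 234
233 232 233 233 233 232 234 233 234 234 233 233 234 234 235 235
```

Measured from w11: post at about (0.637, −0.097), hinge at about (0.6235, 0.107). Now I take the post.

Call:
{"fn": "jog_arm", "kwargs": {"targets": [[-0.008,-0.005,0,0],[-0.008,-0.005,0.03,0],[-0.008,-0.005,0.055,0],[-0.008,-0.005,0.07,0],[-0.008,-0.005,0.072,0]]}}

```text
time: 19.25
tool_pos: [0.6363, -0.0936, 0.1152]
tool_rot: [-0.003, -0.03, 1.0, 0.001]
contact_force: [0.5, 0.3, 0.3]
gripper_width: 0.502
```

Call:
{"fn": "jog_arm", "kwargs": {"targets": [[0,0,0,0],[0,0,0,0],[0,0,0,0],[0,0,0,0],[0,0,0,0]], "fingers": 0.0}}

```text
time: 19.67
tool_pos: [0.6384, -0.0971, 0.1207]
tool_rot: [0.001, -0.029, 1.0, -0.002]
contact_force: [0.4, -5.3, -3.0]
gripper_width: 0.171
```

```bash
cat >> h.py <<'E'
def gate(*th,H=(.6235,.1073),yaw=3.8,z=.12,r=.205,off=(0,0)):
    s,R=pose(); c,k=np.cos(np.radians(yaw)),np.sin(np.radians(yaw)); x=np.array([c,k]);y=np.array([-k,c])
    p=s['tool_pos'][:2]-H; print('angle',np.arctan2(-p@x,-p@y).round(3),'r',np.linalg.norm(p).round(4),'w',s['gripper_width'].round(3),'F',s['contact_force'].round(1))
    for t in th:
        w=np.array(H)-r*np.sin(t)*x-r*np.cos(t)*y; print(t,w.round(3),np.round(R.T@(np.array([*w,z])-s['tool_pos']),3))
E
python3 -c "
from h import *
to([.637,-.097,.12],93.5)
gate(.05,.1,.15,.2,.25,.3,.35,.4)
i=shot('wrist','w12');g=i.mean(2).astype(int)
for v in range(200,260,4): print(v,*[f'{g[v,u]:3d}' for u in range(212,284,3)])"
```

```text
t 19.67 tcp [ 0.6384 -0.0971  0.1207] head 93.4 z [ 0.002 -0.004 -1.   ] F [ 0.4 -5.3 -3. ] w 0.171 q [-0.26  0.15  1.63 -0.    1.35 -1.89]
delta tool [0.0014 0.0002 0.0007] turn -0.1Traceback (most recent call last):
  File "<string>", line 4, in <module>
    gate(.05,.1,.15,.2,.25,.3,.35,.4)
    ~~~~^^^^^^^^^^^^^^^^^^^^^^^^^^^^^
  File "h.py", line 24, in gate
    p=s['tool_pos'][:2]-H; print('angle',np.arctan2(-p@x,-p@y).round(3),'r',np.linalg.norm(p).round(4),'w',s['gripper_width'].round(3),'F',s['contact_force'].round(1))
                                                                                                           ^^^^^^^^^^^^^^^^^^^^^^^^
AttributeError: 'float' object has no attribute 'round'
```

Width is 0.171, so the post is held. Now I compute the arc.

```bash
sed -i "s/s\['gripper_width'\].round(3)/round(s['gripper_width'],3)/" h.py
python3 -c "
from h import *
gate(.04,.08,.12,.16,.2,.25,.3,.35,.4,.45)"
```

```text
angle -0.007 r 0.2049 w 0.171 F [ 0.4 -5.3 -3. ]
0.04 [ 0.629 -0.098] [0.01  0.    0.001]
0.08 [ 0.621 -0.098] [0.018 0.    0.001]
0.12 [ 0.613 -0.097] [0.026 0.001 0.001]
0.16 [ 0.604 -0.097] [0.034 0.002 0.001]
0.2 [ 0.596 -0.096] [0.042 0.004 0.001]
0.25 [ 0.586 -0.094] [0.052 0.006 0.001]
0.3 [ 0.576 -0.092] [0.062 0.009 0.001]
0.35 [ 0.566 -0.09 ] [0.072 0.012 0.001]
0.4 [ 0.556 -0.086] [0.081 0.015 0.   ]
0.45 [ 0.547 -0.083] [0.091 0.02  0.   ]
```

Call:
{"fn": "jog_arm", "kwargs": {"targets": [[0.008,0,0,0],[0.016,0,0,0],[0.024,0.001,0,0],[0.032,0.002,0,0],[0.04,0.003,0,0]]}}

```text
time: 20.08
tool_pos: [0.5977, -0.0953, 0.1207]
tool_rot: [0.001, -0.029, 1.0, -0.001]
contact_force: [2.3, -4.6, -2.5]
gripper_width: 0.171
```

```bash
python3 -c "
from h import *
gate(.25,.3,.35,.4,.45,.5,.55,.6,.65,.7,.75)"
```

```text
angle 0.193 r 0.2042 w 0.171 F [ 2.3 -4.6 -2.5]
0.25 [ 0.586 -0.094] [0.012 0.002 0.001]
0.3 [ 0.576 -0.092] [0.021 0.004 0.001]
0.35 [ 0.566 -0.09 ] [0.031 0.008 0.001]
0.4 [ 0.556 -0.086] [0.041 0.011 0.001]
0.45 [ 0.547 -0.083] [0.05  0.015 0.001]
0.5 [ 0.537 -0.079] [0.059 0.02  0.001]
0.55 [ 0.528 -0.074] [0.068 0.025 0.   ]
0.6 [ 0.519 -0.069] [0.077 0.031 0.   ]
0.65 [ 0.511 -0.064] [0.085 0.037 0.   ]
0.7 [ 0.502 -0.058] [0.093 0.043 0.   ]
0.75 [ 0.494 -0.052] [0.101 0.05  0.   ]
```

Gate follows (2.3 N). Continue.

Call:
{"fn": "jog_arm", "kwargs": {"targets": [[0.011,0.002,0,0],[0.021,0.004,0,0],[0.031,0.008,0,0],[0.041,0.011,0,0],[0.05,0.015,0,0]]}}

```text
time: 20.5
tool_pos: [0.5469, -0.0812, 0.1206]
tool_rot: [0.002, -0.03, 1.0, 0.001]
contact_force: [4.2, 4.0, 1.6]
gripper_width: 0.168
```

Call:
{"fn": "jog_arm", "kwargs": {"targets": [[0.009,0.005,0,0],[0.018,0.01,0,0],[0.027,0.016,0,0],[0.035,0.022,0,0],[0.043,0.028,0,0]]}}

```text
time: 20.92
tool_pos: [0.5028, -0.0556, 0.1206]
tool_rot: [0.002, -0.03, 1.0, 0.001]
contact_force: [7.2, 4.9, 1.6]
gripper_width: 0.168
```

```bash
python3 -c "
from h import *
gate(.75,.8,.85,.9,.95,1,1.05,1.1,1.15,1.2,1.25,1.3,1.35)"
```

```text
angle 0.704 r 0.2027 w 0.168 F [7.2 4.9 1.6]
0.75 [ 0.494 -0.052] [0.009 0.005 0.001]
0.8 [ 0.486 -0.045] [0.016 0.012 0.001]
0.85 [ 0.479 -0.038] [0.023 0.019 0.001]
0.9 [ 0.472 -0.03 ] [0.03  0.027 0.   ]
0.95 [ 0.465 -0.023] [0.036 0.035 0.   ]
1 [ 0.459 -0.015] [0.042 0.044 0.   ]
1.05 [ 0.453 -0.006] [0.047 0.052 0.   ]
1.1 [0.447 0.002] [0.052 0.061 0.   ]
1.15 [0.442 0.011] [0.056 0.07  0.   ]
1.2 [0.438 0.021] [0.06 0.08 0.  ]
1.25 [0.434 0.03 ] [0.064 0.089 0.   ]
1.3 [0.43  0.039] [0.067 0.099 0.   ]
1.35 [0.427 0.049] [0.07  0.109 0.   ]
```

Call:
{"fn": "jog_arm", "kwargs": {"targets": [[0.009,0.006,0,0],[0.017,0.013,0,0],[0.025,0.021,0,0],[0.032,0.029,0,0],[0.038,0.037,0,0]]}}

```text
time: 21.33
tool_pos: [0.4656, -0.0189, 0.1207]
tool_rot: [0.007, -0.03, 1.0, 0.003]
contact_force: [20.1, 10.9, -6.2]
gripper_width: 0.171
```

Call:
{"fn": "jog_arm", "kwargs": {"targets": [[0.006,0.009,0,0],[0.011,0.017,0,0],[0.016,0.026,0,0],[0.02,0.035,0,0],[0.024,0.044,0,0]]}}

```text
time: 21.75
tool_pos: [0.4404, 0.0226, 0.1207]
tool_rot: [0.008, -0.03, 1.0, 0.002]
contact_force: [24.3, 6.4, -11.2]
gripper_width: 0.17
```

```bash
python3 -c "
from h import *
gate(1.2,1.25,1.3,1.33,1.35,1.37); i=shot('wrist','w13');t=shot('top','t13')"
```

```text
angle 1.204 r 0.2017 w 0.17 F [ 24.3   6.4 -11.2]
1.2 [0.438 0.021] [ 0.003 -0.002  0.001]
1.25 [0.434 0.03 ] [0.006 0.008 0.001]
1.3 [0.43  0.039] [0.009 0.018 0.001]
1.33 [0.428 0.045] [0.011 0.023 0.001]
1.35 [0.427 0.049] [0.012 0.027 0.001]
1.37 [0.426 0.053] [0.013 0.031 0.001]
```

Call:
{"fn": "jog_arm", "kwargs": {"targets": [[-0.003,0.005,0,0],[-0.002,0.01,0,0],[-0.001,0.015,0,0],[0.0,0.02,0,0],[0.001,0.025,0,0]]}}

```text
time: 22.27
tool_pos: [0.432, 0.0444, 0.1205]
tool_rot: [-0.001, -0.03, 1.0, -0.001]
contact_force: [-3.6, -4.8, 8.3]
gripper_width: 0.171
```

```bash
python3 -c "
from h import *
gate(1.3,1.35); i=shot('wrist','w13');t=shot('top','t13')
g=t[:,:,:].mean(2).astype(int)
m=np.array([.6235,.1073])
c,k=np.cos(np.radians(3.8)),np.sin(np.radians(3.8));x=np.array([c,k]);y=np.array([-k,c])
for th in(1.2,1.3,1.4):
  print(th,proj('t13',[[*(m-r*np.sin(th)*x-r*np.cos(th)*y),.14] for r in(.03,.06,.09,.12,.15)]).tolist())
"
```

```text
angle 1.32 r 0.2016 w 0.171 F [-3.6 -4.8  8.3]
1.3 [0.43  0.039] [ 0.002 -0.005  0.001]
1.35 [0.427 0.049] [0.005 0.005 0.   ]
1.2 [[209.9, 167.4], [215.4, 178.6], [221.0, 190.0], [226.6, 201.4], [232.4, 213.0]]
1.3 [[208.7, 167.9], [213.0, 179.6], [217.4, 191.5], [221.8, 203.5], [226.3, 215.6]]
1.4 [[207.5, 168.3], [210.6, 180.4], [213.7, 192.6], [216.9, 205.0], [220.1, 217.6]]
```

Call:
{"fn": "jog_arm", "kwargs": {"targets": [[0,0.002,0,0],[0.001,0.004,0,0],[0.001,0.006,0,0],[0.001,0.008,0,0],[0.001,0.008,0,0]]}}

```text
time: 22.78
tool_pos: [0.4296, 0.0522, 0.1204]
tool_rot: [-0.002, -0.03, 1.0, -0.001]
contact_force: [-6.6, -5.0, 10.6]
gripper_width: 0.169
```

```bash
python3 -c "
from h import *
gate(1.35)
t=shot('top','t14');g=t.mean(2).astype(int)
a=cv2.imread('pics/top0.png').mean(2).astype(int)
for v in (180,186,192,198,204): print(v,'now',*g[v,198:236:2]); print('   was',*a[v,198:236:2])"
```

```text
angle 1.36 r 0.2016 w 0.169 F [-6.6 -5.  10.6]
1.35 [0.427 0.049] [ 0.003 -0.003  0.   ]
180 now 141 140 139 139 138 143 188 200 185 141 130 128 128 128 127 145 162 159 199
   was 133 133 131 131 131 129 130 132 130 129 124 122 121 122 120 138 154 152 188
186 now 139 140 139 138 139 139 148 165 136 162 138 127 128 126 127 128 145 188 204
   was 132 133 132 131 131 132 131 128 129 130 127 120 121 120 120 121 137 178 194
192 now 137 137 137 139 139 140 136 148 195 200 184 130 123 125 125 125 124 123 117
   was 130 129 130 132 132 132 129 126 128 129 129 118 116 118 118 120 119 116 112
198 now 135 139 138 140 139 137 136 135 158 197 199 172 136 136 137 135 136 134 137
   was 130 133 131 133 133 131 131 127 128 131 130 128 128 131 131 129 129 128 130
204 now 70 69 70 69 69 69 68 69 69 68 69 68 68 67 67 67 67 68 67
   was 134 133 134 132 131 132 131 131 127 127 127 128 128 128 129 129 128 130 129
```

Call:
{"fn": "jog_arm", "kwargs": {"targets": [[0.001,0.001,0,0],[0.002,0.003,0,0],[0.002,0.005,0,0],[0.002,0.005,0,0],[0.002,0.005,0,0]]}}

```text
time: 23.25
tool_pos: [0.4282, 0.0572, 0.1205]
tool_rot: [-0.001, -0.03, 1.0, -0.001]
contact_force: [-3.2, -5.0, 7.7]
gripper_width: 0.169
```

```bash
python3 -c "
from h import *
gate(1.35)
t=shot('top','t15');g=t.mean(2).astype(int)
for v in (180,186,192,198): print(v,'now',*g[v,198:226])
# bottle & bystanders unchanged check between t0 and now
a=cv2.imread('pics/top0.png').mean(2); d=np.abs(cv2.GaussianBlur(g.astype(float),(5,5),0)-cv2.GaussianBlur(a,(5,5),0)-np.median(g-a))>25
n,l,s,c=cv2.connectedComponentsWithStats(d.astype(np.uint8)); print([s_.tolist() for s_ in s[1:] if s_[4]>15])
i=shot('wrist','w15'); print(manip.state()['time'])"
```

```text
angle 1.386 r 0.2016 w 0.169 F [-3.2 -5.   7.7]
1.35 [0.427 0.049] [ 0.002 -0.008  0.001]
180 now 141 141 140 139 139 138 139 140 138 141 158 184 197 200 198 191 179 156 139 134 131 129 127 128 128 128 128 127
186 now 139 139 139 140 139 139 138 138 138 139 139 146 162 164 156 145 147 163 163 148 136 129 127 126 127 127 127 127
192 now 136 136 136 137 137 138 139 138 140 139 139 138 137 150 178 195 200 200 197 183 159 136 125 123 123 124 124 125
198 now 136 138 140 139 138 139 139 139 139 139 137 136 137 135 140 161 187 198 201 200 193 172 148 136 134 136 137 138
[[261, 131, 5, 6, 24], [267, 131, 4, 11, 38], [221, 134, 5, 6, 26], [227, 134, 6, 11, 42], [261, 138, 5, 5, 16], [207, 145, 96, 14, 499], [293, 156, 5, 6, 20], [203, 158, 14, 28, 232], [229, 161, 60, 6, 89], [211, 187, 9, 15, 88], [316, 192, 29, 23, 541], [269, 196, 10, 5, 35], [172, 199, 110, 185, 12772], [257, 199, 7, 4, 19], [321, 214, 21, 15, 210], [264, 222, 21, 16, 219], [327, 228, 13, 9, 87], [269, 238, 10, 8, 64]]
23.35
```

```bash
python3 -c "
from h import *
s=manip.state();print(s['time'],s['gripper_width'],s['contact_force']);print(manip.job_done())"
```

```text
23.35 0.16946262166816628 [-2.90897205 -4.62336295  7.48586306]
the job is handed in; nothing more can be done
None
```

I handed the job in at 23.35 s, with the gripper still holding the gate wide open by its post.

- **Bottle:** I rolled it over the lip with the fingers. After I backed off, the top picture showed it lying between lip and stop, about 5 mm off centre towards the bay.
- **Catches:** I squeezed the hinge catch first, then the free one. The hinge tab and post were 19 mm apart in the wrist picture, the fully squeezed figure. The free catch I judged only by its closing width, 0.29, the same as the hinge one. The gate then opened.
- **Gate:** I swung it past the detent. At the end the tool pose gave 1.386 rad, and the line of the gate in the top camera gave roughly the same. A steady pull of about 5 N back towards shut matches the spring, and I felt no stop. Grip width was 0.17, which fits the post.
- **Other objects:** Comparing the first and last top pictures, the changes were the gate, catches, bottle and arm. Bystanders hidden by the arm could not be checked.

**What disagreed:**
- **Tool length:** The real finger tips lie about 37 mm behind the reported tool point. My first two pushes therefore went wrong: one pressed on the bottle's top with about 17 N, the other passed over it. I found the offset by touching the bench, where the force reached 41 N on the finger tips, and corrected for it afterwards. That is just over the 40 N limit set for the arm and gripper body.
- **Swing force:** During the swing, the force along the gate towards its hinge reached about 24 N, because my estimate of the hinge was a few mm off. I relieved it before finishing.
- **Pictures:** The 12 allowed pictures ran out before the grip on the post, so I checked the grip and gate only by numbers and pixel values.

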